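# Lever a fixture plate up onto its catch

## Task

The heavy steel fixture plate has to stand propped up along one edge. Press down on the rubber sleeve at the free end of the pry bar that rests over the fulcrum block, so that the bar's tip levers up the plate's lip until the spring catch swings in fully under it; then let the bar go and leave the plate propped on the catch. Lift the plate with the bar only: do not touch the plate yourself or shove it out of its place.

Things in the scene. Friction and masses are not known exactly. Their poses are not given: they have to be found in the camera images.
- bar_end (a point): Press point: middle of the top face of the pry bar's black rubber sleeve (26 mm wide, 60 mm long), 30 mm short of the bar's free end, about 125 mm from the fulcrum and 85 mm above the bench at the start. x lies across the bar, y level along it towards the plate, z up (as at the start; they turn with the bar). Pushed straight down it takes 4 to 12 N; the lip rises about a third as far.
- pry_bar: Loose flat steel bar 22 x 8 mm, 218 mm long, 0.35 kg, lying over a fixed fulcrum block (crest 30 mm high, cheeks 43 mm) and sloping up 20 degrees from its tip under the plate's lip to its free end. Origin at bench height below the block's crest, axes as bar_end. The catch is surely in once bar_end is 35 mm above the bench; do not drive it below 25 mm.
- fixture_plate: Dark steel plate, about 4 kg, 100 x 120 x 40 mm, nine small holes and two low strips on top (48 mm high overall), loose on the bench. Origin at the centre of its underside, z up, -y to the pry bar. On the -y side its top 18 mm overhang as a lip 27 mm deep, its underside 22 mm above the bench; the opposite lower edge stays on the bench when the lip is raised.
- catch (a joint): Spring catch: two round steel arms beside the bar's tip, on the foot of the fulcrum block. 0 to 0.2 rad: leaning back against the lip (start); 0.94 rad: upright under the lip. It swings in by itself once the lip is raised about 12 mm, then carries the plate, tilted about 0.1 rad.

How it is judged (in metres and radians):
On the way:
1. the bar, pressed at its rubber sleeve, is lifting the plate's lip (angle between fixture_plate's own z axis and vertical above 0.06 rad and contact force between pry_bar and fixture_plate above 3 N and horizontal distance between the grasp point and bar_end below 0.03 m and contact force between the fingers and pry_bar above 1 N), for 0.1 s.
At the end, for the whole second after the job is handed in: The catch is swung in (over 0.75 rad), the plate rests on it tilted by 0.06 to 0.16 rad, its centre within 25 mm of where it was, and plate and bar are at rest (value of joint catch above 0.75 rad and angle between fixture_plate's own z axis and vertical between 0.06 and 0.16 rad and distance of fixture_plate from where it was at the start of the episode below 0.025 m and linear speed of fixture_plate below 0.02 m/s and linear speed of pry_bar below 0.03 m/s); the robot touches nothing.
It fails at once if the robot touches the plate (over 3 N) (contact force between any of the fingers, the arm and fixture_plate above 3 N).
It also fails if it takes over 32 s, if anything falls off the work surface, if the arm or the gripper's body presses on something with over 40 N, if the wrist force passes 120 N, or if a joint passes its speed limit or range.

## Robot

A 6-joint arm with a two-finger parallel gripper is mounted at the origin on a cart in front of the work surface, level with it; the furniture and walls round the work are solid. World frame = base frame: x ahead of the robot, y to its left, z up, the work surface at z = 0. Lengths are in mm, angles in rad, forces in N, time in s.
With the tool pointing down it reaches from about 400 to 825 mm from the base axis. Payload 7 kg.
Tool frame: the origin (TCP) lies on the mounting face of the last link; the fingertips stand 173 mm ahead of it and the grasp point (between the pads) lies ahead of it (ctrl.hold_point_z is the z of the grasp point in the tool frame, in mm); z points along the fingers, y is the direction in which the jaws open and shut (so a half turn about z gives the same grasp; the last joint's range is limited). The gripper opens to 85 mm and grips with 20 to 120 N. Pads are 22 mm wide; open, the fingers measure 114 mm over their backs; the gripper's body (76 mm by 85 mm) begins 54 mm behind the grasp point. The pads swing forward as they close: fully open they stand 13 mm farther back than shut.
Start: joints at [-1.025, 0.359, 0.012, 0, -1.224, -0.288], TCP at [172.068, -652.678, 404.702] pointing down, gripper open.
Joint ranges: [-3.07, 3.07], [-1.43, 2.12], [-1.02, 1.25], [-3.03, 1.67], [-3.05, -0], [-3.03, 3.03]. Speed limits (rad/s): [2.39, 2.39, 3.01, 3.14, 3.14, 3.14].

## Interface

Orientations are given as a unit quaternion [w, x, y, z].
In Python, from cell import status, vision, ctrl gives the robot as it stands.
- The arm moves only by the tool arm_command, never from a script. Its argument "plan" is a list that holds one entry, the list of rows, each a list of 4 numbers: the shift along the tool's x, y, z in cm, then the turn about the tool's z in rad. In form: [[[tx, ty, tz, turn], ...]]. A call has 1 to 20 rows; each row is the pose to reach, as a shift and turn from the pose commanded when the call began, along the tool's axes at that moment; what a row does not reach only later rows make up. A row lasts 1/8 s, in which the tool goes at most 62.5 mm and 10.7 degrees, less where a joint would pass 70% of its speed; a pose out of reach is approached as far as the arm can. A call with a gripper value outside its range is refused whole. "gripper" is the closure in counts, from 0 (fully open) to 255 (shut), set as the call begins (left out, the last holds). The fingers move at their own pace and stop on an object; "newtons" is the grip in N (left out, the last holds). Time passes only in rows, so rows that repeat a pose let the fingers close. It gives the time, the measured TCP pose, the force and the opening at its end, in the units of the state.
- status.get_state(): the state, without advancing time (a new reading comes with each control period).
- vision.read_camera(name): name is "scene" or "side" or "wrist"; returns (picture, depth): 400x640x3 uint8, red, green, blue; 400x640 float32, mm along the optical axis (not along the pixel's ray), 0 where there is no reading.
- vision.calibration(name): a dict with "fx", "fy", "cx", "cy" (pixels), "position" and "rotation" of the camera in the world. Camera axes: x right, y up, looking along -z (the intrinsics and any distortion apply to the point x, -y, -z); pixel columns grow to the right and rows downward; lengths in mm; the calibration is good to about 2 mm. The wrist camera is an equidistant fisheye: a pixel r from the principal point sees the ray r / f radians off the axis. A picture is of the moment at which its call begins: read the wrist's pose just before it. calibration takes no time and is no camera call; for the wrist camera it gives the pose at the moment of the call.
- ctrl.hand_in(): hands the job in, once; it reports no verdict.
The state is a dict: "time_s": time; "q": joint angles; "joint_vel": joint speeds; "tau": joint torques, N m; "ee_pos": TCP position; "ee_rot": TCP orientation; "contact_force": force on the tool from outside, world axes, zero at the start; "ft_torque": the same for the moment, N m; "finger_gap": opening from 0.0 (shut) to 1.0 (fully open).
Only numpy, scipy, OpenCV 4.12 (cv2) and the standard library are available. Lean on these libraries where they do the work, as an engineer would, in place of code of your own. Each camera call takes 0.05 s, during which the arm holds its last target. There are 200 camera calls.

## Working session

There is one attempt and no reset: what is moved stays moved. The work goes in short steps, Python scripts to look and compute and a tool call to move; the robot and the scene stay as the last step left them, time stands still between calls to the robot, and variables do not carry over. Pictures are saved under pics/ and viewed, about 8 in all and at most 12, crops included, and the job is handed in when it is done.

Besides the shell and the picture viewer there is one more tool, called after "Request:" by a JSON object that holds its "op" and its "data". arm_command: Moves the arm, as the interface text tells. Its arguments: {"type":"object","properties":{"plan":{"type":"array","items":{"type":"array","items":{"type":"array","items":{"type":"number"}}}},"gripper":{"type":"number"},"newtons":{"type":"number"}},"required":["plan"]}

```bash
mkdir -p pics; cat > h.py <<'E'
import numpy as np,cv2
from cell import status,vision,ctrl
def pts(d,c):
    v,u=np.mgrid[0:d.shape[0],0:d.shape[1]]
    P=np.stack([(u-c['cx'])/c['fx']*d,-(v-c['cy'])/c['fy']*d,-d],-1)
    return P@np.array(c['rotation']).T+np.array(c['position'])
E
python3 - <<'E'
from h import *
print(status.get_state(),ctrl.hold_point_z)
for n in['scene','side']:
    c=vision.calibration(n);p,d=vision.read_camera(n)
    print(n,c);np.savez(n,p=p,d=d,P=pts(d,c));cv2.imwrite(f'pics/{n}.png',p[...,::-1])
E
```

```text
{'time_s': 0.0, 'q': array([-1.02492593e+00,  3.59414516e-01,  1.10380326e-02, -3.49202806e-04,
       -1.22412267e+00, -2.88062459e-01]), 'joint_vel': array([-0.000506  , -0.00051532, -0.00128554,  0.00109734, -0.00108469,
        0.00117284]), 'tau': array([-3.66879940e-04, -5.83316088e+01,  2.93419397e+01,  6.93689927e+00,
       -6.00314917e-03,  7.78358071e-06]), 'ee_pos': array([ 172.01995517, -652.50440414,  403.73667633]), 'ee_rot': array([-1.94715000e-04, -1.28488262e-01,  9.91710651e-01,  8.44951108e-04]), 'contact_force': array([0.4110465 , 0.25216895, 0.15028701]), 'ft_torque': array([-0.00537852,  0.05403442,  0.00037266]), 'finger_gap': 1.0039620866554797} 154.70000000000002
scene {'fx': 409.4304922475069, 'fy': 409.4304922475069, 'cx': 319.79704030048606, 'cy': 198.9655402062311, 'position': array([  60.50247699, -600.06421526,  529.03293475]), 'rotation': array([ 0.84306942,  0.45263814, -0.13323045, -0.25807426])}Traceback (most recent call last):
  File "<stdin>", line 5, in <module>
  File "h.py", line 6, in pts
    return P@np.array(c['rotation']).T+np.array(c['position'])
           ~^~~~~~~~~~~~~~~~~~~~~~~~~~
ValueError: matmul: Input operand 1 has a mismatch in its core dimension 0, with gufunc signature (n?,k),(k,m?)->(n?,m?) (size 4 is different from 3)
```

Rotation is a quaternion.

```bash
cat > h.py <<'E'
import numpy as np,cv2
from scipy.spatial.transform import Rotation as R
from cell import status,vision,ctrl
def rot(q): return R.from_quat(np.roll(q,-1)).as_matrix()
def pts(d,c):
    v,u=np.mgrid[0:d.shape[0],0:d.shape[1]]
    P=np.stack([(u-c['cx'])/c['fx']*d,-(v-c['cy'])/c['fy']*d,-d],-1)
    return P@rot(c['rotation']).T+np.array(c['position'])
E
python3 - <<'E'
from h import *
ims=[]
for n in['scene','side']:
    c=vision.calibration(n);p,d=vision.read_camera(n)
    print(n,c);np.savez(n,p=p,d=d,P=pts(d,c));cv2.imwrite(f'pics/{n}.png',p[...,::-1])
print(rot(status.get_state()['ee_rot']).round(3))
E
```

```text
scene {'fx': 409.4304922475069, 'fy': 409.4304922475069, 'cx': 319.79704030048606, 'cy': 198.9655402062311, 'position': array([  60.50247699, -600.06421526,  529.03293475]), 'rotation': array([ 0.84306942,  0.45263814, -0.13323045, -0.25807426])}
side {'fx': 374.1102873860506, 'fy': 374.1102873860506, 'cx': 317.59401063578457, 'cy': 192.2327704222974, 'position': array([ 397.13556108, -750.58027585,  514.36214364]), 'rotation': array([ 0.86876847,  0.49289515, -0.01173928, -0.04645321])}
[[-0.967 -0.255 -0.   ]
 [-0.255  0.967  0.001]
 [ 0.     0.001 -1.   ]]
```

View pics/scene.png

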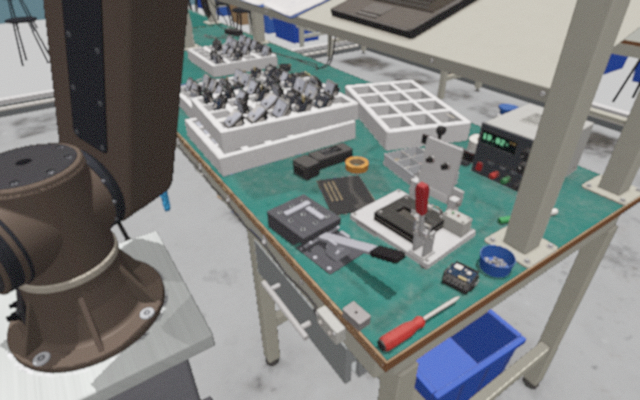

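View pics/side.png

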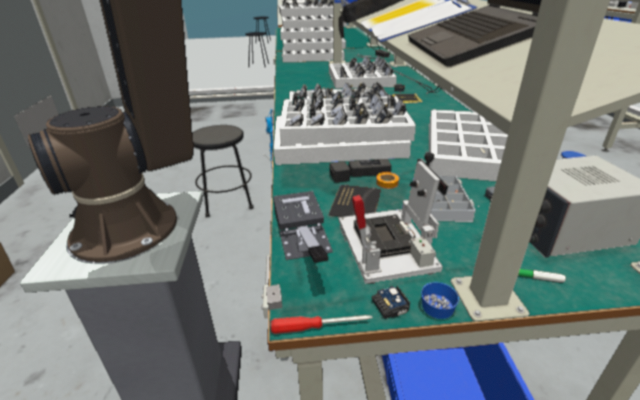

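The scene view shows the plate at about (303,222), the bar running from about (330,238) and its black sleeve at about (387,254). In the side view the sleeve is at about (315,255) and the plate at about (300,218). A red toggle clamp stands near the sleeve, at about (422,200) in the scene view.

```bash
python3 - <<'E'
from h import *
for n,uv,box in[('scene',[(387,254),(378,251),(399,255),(350,242),(303,222),(422,190),(422,240)],(250,170,480,300)),('side',[(317,258),(312,246),(300,218),(358,208),(370,260)],(255,180,450,290))]:
    z=np.load(n+'.npz');P=z['P'];p=z['p']
    for u,v in uv: print(n,u,v,P[v,u].round(0),p[v,u])
    a,b,c,e=box
    cv2.imwrite(f'pics/{n}_c.png',cv2.resize(p[b:e,a:c,::-1],None,fx=3.4,fy=3.4,interpolation=cv2.INTER_CUBIC))
    Q=P[b:e,a:c].reshape(-1,3);C=p[b:e,a:c].reshape(-1,3).astype(int)
    m=(C.max(1)<45)&(Q[:,2]>55)&(Q[:,2]<110)
    # cluster near sleeve
    s=P[uv[0][1],uv[0][0]]
    m&=np.linalg.norm(Q-s,axis=1)<60
    q=Q[m];print('sleeve',m.sum(),q.mean(0).round(1),q.min(0).round(1),q.max(0).round(1))
    w=np.linalg.svd(q-q.mean(0),full_matrices=False)[2][0];print('axis',w.round(3),np.percentile((q-q.mean(0))@w,[1,99]).round(1))
    Q2=P.reshape(-1,3);t=(np.abs(Q2-P[uv[-3 if n=='scene' else 2][1],uv[-3 if n=='scene' else 2][0]]).max(1)<85)&(Q2[:,2]>30)&(Q2[:,2]<52)
    r=cv2.minAreaRect(Q2[t][:,:2].astype(np.float32));print('plate rect',r)
E
```

```text
scene 387 254 [ 427. -241.   86.] [49 43 44]
scene 378 251 [ 424. -223.   81.] [43 42 44]
scene 399 255 [ 437. -257.   91.] [51 45 49]
scene 350 242 [ 422. -151.   52.] [192 191 195]
scene 303 222 [391. -37.  40.] [104 103 110]
scene 422 190 [ 500. -231.  177.] [117  37  39]
scene 422 240 [ 543. -212.   41.] [129 127 126]
sleeve 118 [ 423.8 -240.3   81.6] [ 417.2 -262.2   68.9] [ 444.2 -212.3   91.7]
axis [ 0.237 -0.921  0.31 ] [-29.1  24.3]
plate rect ((408.2657165527344, -39.08662414550781), (101.71297454833984, 170.625732421875), 7.622783184051514)
side 317 258 [ 431. -262.   90.] [37 34 34]
side 312 246 [ 426. -201.   68.] [122 122 128]
side 300 218 [409. -65.  39.] [91 91 95]
side 358 208 [ 504. -235.  168.] [122  21  24]
side 370 260 [ 529. -237.   54.] [118 118 116]
sleeve 193 [ 432.3 -244.6   84.5] [ 417.7 -264.1   68.1] [ 446.4 -214.8   92. ]
axis [-0.16   0.946 -0.281] [-19.   30.2]
plate rect ((410.3617248535156, -61.864646911621094), (100.21410369873047, 177.65745544433594), 7.211832046508789)
```

View pics/scene_c.png

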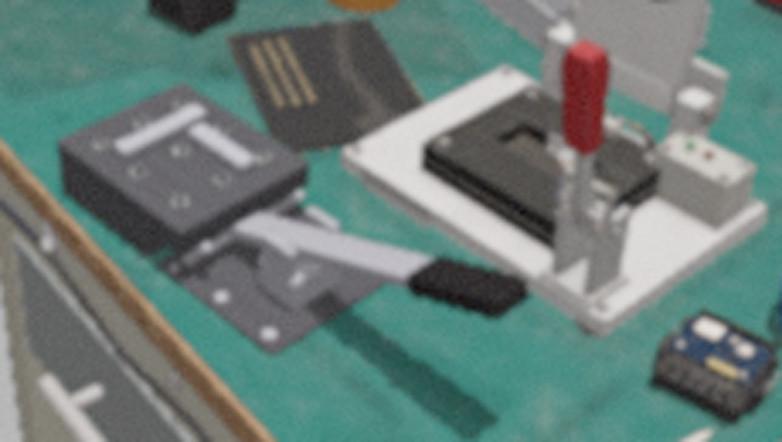

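View pics/side_c.png

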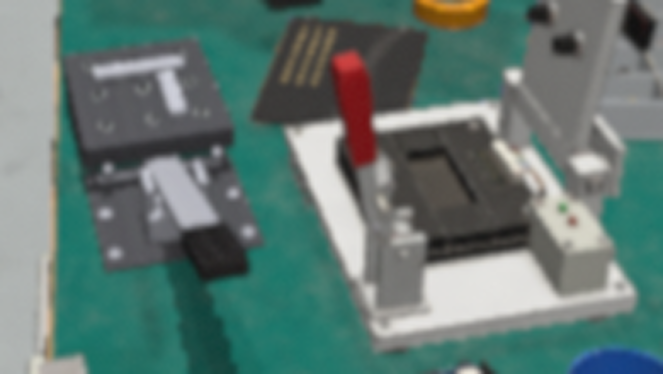

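The crops confirm the layout: in the scene crop the sleeve runs from about (415,280) to (525,295), and in the side crop from (185,240) to (245,265), with the clamp well to the +x side. I put the press point at about (431,-238,85), with the bar yawed about 7.5°. Before moving I'll check clearance to the shelf, post and clamp handle.

```bash
python3 - <<'E'
from h import *
z=np.load('scene.npz');P=z['P']
for u,v in[(300,10),(400,30),(460,58),(520,80),(560,60),(530,230)]: print(u,v,P[v,u].round(0))
Q=P.reshape(-1,3)
m=(Q[:,2]>100)&(Q[:,2]<900)&(abs(Q[:,0]-470)<130)&(Q[:,1]>-600)&(Q[:,1]<50)
q=Q[m];print(m.sum(),q.min(0),q.max(0));
for lo in range(340,600,20):
    s=q[(q[:,0]>=lo)&(q[:,0]<lo+20)]
    if len(s):print(lo,len(s),s.min(0).round(),s.max(0).round())
# top-face of sleeve, cross-section by y, side cam
P=np.load('side.npz');p=P['p'].astype(int);Q=P['P']
m=(p.max(2)<60)&(np.linalg.norm(Q-[431,-238,84],axis=2)<45)&(Q[...,2]>60)
q=Q[m]
for y in range(-275,-200,8):
    s=q[(q[:,1]>=y)&(q[:,1]<y+8)]
    if len(s):print(y,len(s),s.min(0).round(),s.max(0).round())
E
```

```text
300 10 [763. 562. 317.]
400 30 [755. 116. 332.]
460 58 [751. -64. 309.]
520 80 [ 740. -205.  303.]
560 60 [ 707. -279.  359.]
530 230 [ 708. -319.   61.]
513 [ 496.04293773 -239.02770816  100.15772337] [ 528.78429194 -193.56962767  186.42193935]
480 102 [ 496. -235.  155.] [ 500. -217.  185.]
500 370 [ 500. -234.  101.] [ 520. -196.  186.]
520 41 [ 520. -239.  100.] [ 529. -194.  113.]
-267 66 [ 424. -264.   83.] [ 448. -259.   92.]
-259 37 [ 424. -259.   78.] [ 448. -251.   91.]
-251 33 [ 422. -251.   76.] [ 446. -243.   90.]
-243 24 [ 421. -243.   70.] [ 445. -236.   87.]
-235 26 [ 420. -235.   73.] [ 446. -227.   83.]
-227 27 [ 419. -227.   71.] [ 444. -220.   80.]
-219 21 [ 418. -219.   68.] [ 442. -211.   77.]
-211 1 [ 441. -209.   73.] [ 441. -209.   73.]
```

Request:
{"op": "arm_command", "data": {"plan": [[[-2, 1.9, 0, 0.01], [-5, 4.7, 0, 0.03], [-8, 7.5, 0, 0.05], [-11, 10.3, 0, 0.07], [-14, 13.1, 0, 0.09], [-17, 15.9, 0, 0.11], [-20, 18.7, 0, 0.13], [-23, 21.5, 0, 0.13], [-26, 24.3, 0, 0.13], [-29, 27.1, 1, 0.13], [-32, 29.9, 3, 0.13], [-34.5, 32.2, 5, 0.13], [-35.7, 33.4, 7, 0.13], [-35.7, 33.4, 9, 0.13], [-35.7, 33.4, 10.5, 0.13], [-35.7, 33.4, 10.5, 0.13]]], "gripper": 255, "newtons": 60}}

```text
time_s: 2.15
ee_pos: [431.7, -238.8, 298.7]
ee_rot: [-0.001, -0.064, 0.998, 0.0]
contact_force: [-0.6, -0.1, 0.4]
finger_gap: 0.0
```

```bash
python3 - <<'E'
from h import *
p,d=vision.read_camera('side');cv2.imwrite('pics/s2.png',cv2.resize(p[100:320,200:480,::-1],None,fx=2.8,fy=2.8))
s=status.get_state();print(s['time_s'],s['ee_pos'],rot(s['ee_rot']).round(3),s['contact_force'],s['finger_gap'])
E
```

```text
2.2 [ 432.00362462 -238.93502802  299.58208075] [[-0.992 -0.127 -0.001]
 [-0.127  0.992 -0.   ]
 [ 0.001  0.    -1.   ]] [0.3388163  0.7098673  1.11393175] 0.0007517875589103552
```

View pics/s2.png

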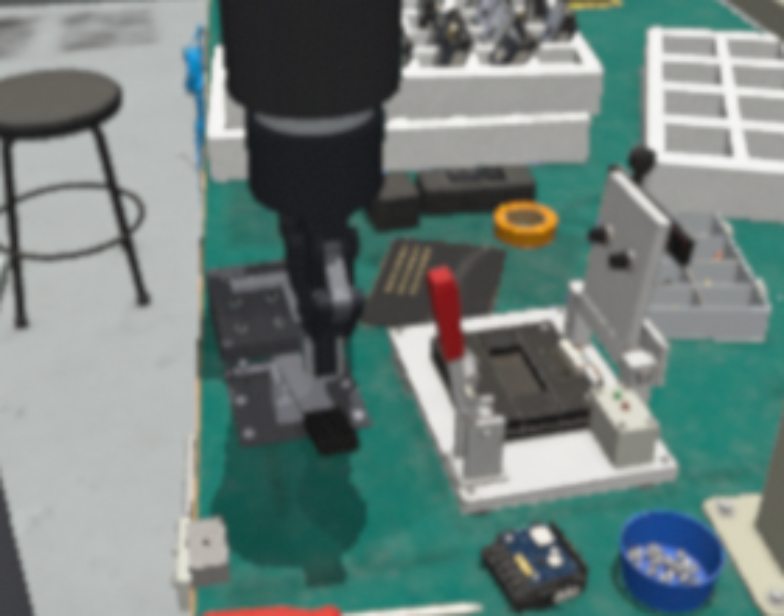

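The fingers (tip about (325,375)) are right above the sleeve (330,432). I'll press now, following the arc outward.

Request:
{"op": "arm_command", "data": {"plan": [[[0, 0, 1.5, 0], [0, 0, 2.7, 0], [0, 0, 3.5, 0], [0, 0, 4.1, 0], [0, -0.2, 4.7, 0], [0, -0.4, 5.3, 0], [0, -0.6, 5.9, 0], [0, -0.75, 6.5, 0], [0, -0.9, 7.1, 0], [0, -1.0, 7.6, 0], [0, -1.05, 8.1, 0], [0, -1.1, 8.5, 0], [0, -1.15, 8.8, 0], [0, -1.2, 9.0, 0], [0, -1.2, 9.0, 0], [0, -1.2, 9.0, 0]]]}}

```text
time_s: 4.2
ee_pos: [433.6, -250.3, 209.7]
ee_rot: [-0.0, -0.064, 0.998, 0.0]
contact_force: [-0.6, 2.2, 6.4]
finger_gap: -0.002
```

```bash
python3 - <<'E'
from h import *
p,d=vision.read_camera('scene');cv2.imwrite('pics/s3.png',cv2.resize(p[170:300,240:460,::-1],None,fx=3.5,fy=3.5))
s=status.get_state();print(s['time_s'],s['ee_pos'],s['contact_force'])
E
```

```text
4.25 [ 433.56659702 -250.27067999  209.69887316] [-0.59744804  3.11889698  6.43342484]
```

View pics/s3.png

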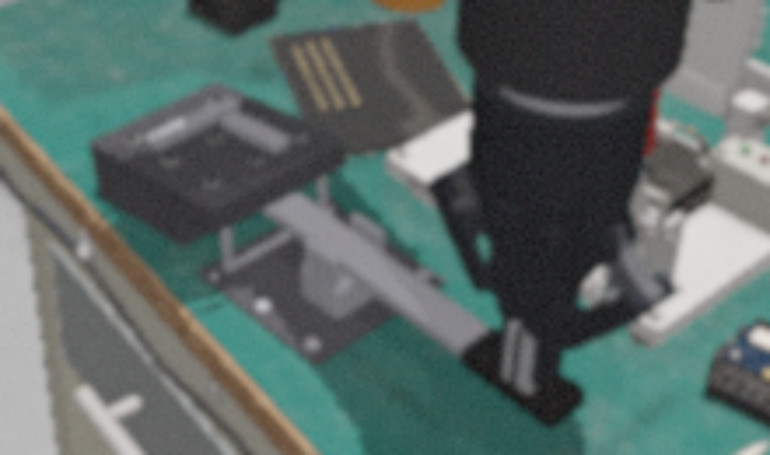

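The lip is up and both catch arms stand upright under it (crop (225,250) and (322,190)), with the bar near level at a press of 6.4 N. I'll go about 3 mm further to make sure of the catch, then ease off and back away.

Request:
{"op": "arm_command", "data": {"plan": [[[0, 0, 0.15, 0], [0, 0, 0.3, 0], [0, 0, 0.3, 0], [0, 0, 0.3, 0], [0, 0, 0.3, 0], [0, 0, 0.1, 0], [0, 0, -0.1, 0], [0, 0, -0.3, 0], [0, 0, -0.6, 0], [0, 0.1, -1.0, 0], [0, 0.1, -1.4, 0], [0, 0.1, -1.8, 0], [0, 0, -2.8, 0], [0, 0, -4.5, 0], [0, 0, -7, 0], [0, 0, -10, 0], [0, 0, -13, 0], [0, 0, -15, 0], [0, 0, -15, 0], [0, 0, -15, 0]]]}}

```text
time_s: 6.75
ee_pos: [433.3, -250.5, 359.4]
ee_rot: [-0.0, -0.064, 0.998, 0.0]
contact_force: [-0.2, -0.1, -0.4]
finger_gap: 0.003
```

```bash
python3 - <<'E'
from h import *
c=vision.calibration('scene');p,d=vision.read_camera('scene');P=pts(d,c)
cv2.imwrite('pics/s4.png',cv2.resize(p[170:300,240:460,::-1],None,fx=3.5,fy=3.5))
s=status.get_state();print(s['time_s'],s['ee_pos'],s['contact_force'])
def fit(P):
    Q=P[195:245,265:345].reshape(-1,3);q=Q[(Q[:,2]>36)&(Q[:,2]<75)&(Q[:,1]>-85)]
    for _ in range(8):
        o=q.mean(0);n=np.linalg.svd(q-o,full_matrices=False)[2][2];n*=np.sign(n[2]);r=abs((q-o)@n);q=q[r<max(2,2*r.std())] if _<7 else q
    return len(q),o.round(1),np.arccos(n[2]).round(3),cv2.minAreaRect(q[:,:2].astype(np.float32))
print(fit(np.load('scene.npz')['P']));print(fit(P))
E
```

```text
6.8 [ 433.26125994 -250.52759243  359.1050948 ] [ 0.58195981  1.08174089 -0.21634931]
(1385, array([400.1, -20.6,  40.8]), np.float64(0.002), ((405.0946044921875, -14.605216979980469), (101.05854034423828, 120.67784881591797), 7.050215244293213))
(1202, array([399.2, -18.1,  47.4]), np.float64(0.099), ((403.7625732421875, -10.693000793457031), (101.68730926513672, 120.29103088378906), 7.285035610198975))
```

View pics/s4.png

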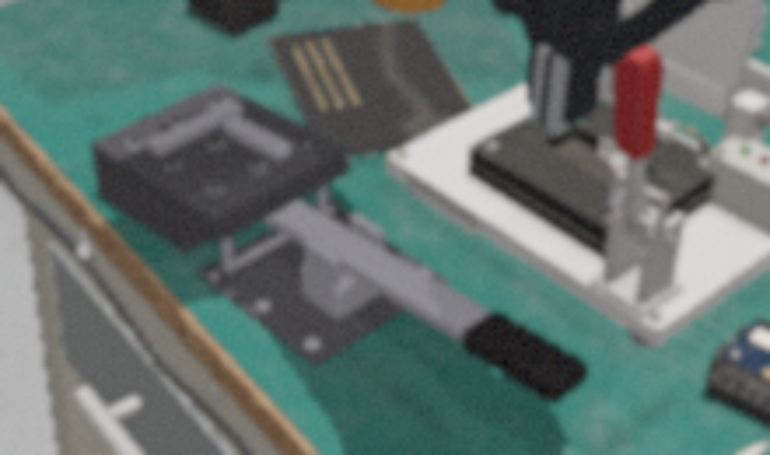

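The plate is tilted 0.099 rad and has moved about 4 mm. The catch is upright, and the fingers are clear of everything.

```bash
python3 -c "
from h import *
print(ctrl.hand_in())"
```

```text
the job is handed in; nothing more can be done
None
```

The plate is propped on the spring catch, and the job is handed in. I pressed the rubber sleeve down with the closed fingers until it was about 34 mm above the bench, by fingertip height. The catch swung in under the lip, and I then let the bar go and backed the arm off.

- **Press force:** it read 6.4 N about 3 mm before the lowest point, within the expected 4 to 12 N.
- **Plate tilt:** 0.099 rad by a plane fit to the depth image, up from 0.002 rad at the start.
- **Plate shift:** its top has moved about 4 mm, part of which is just the tilting.
- **Catch:** both arms look upright under the lip in the last picture; I did not measure their angle.
- **Robot:** the gripper is clear, with no contact force beyond sensor noise.
- **Time:** the robot's clock read 6.8 s at my last check.

No check failed or disagreed. I did not measure the speeds of the plate and bar after release; I only saw that they looked settled in the last picture. The hand-in reports no verdict.

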